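# Take up the gap beside a transformer with one more spacer

### The arm

A 7-joint arm with a two-finger parallel gripper is mounted at the origin on a cart in front of the work surface, level with it; the furniture and walls round the work are solid. World frame = base frame: x ahead of the robot, y to its left, z up, the work surface at z = 0. Lengths are in m, angles in degrees, forces in N, time in s.
With the tool pointing down it reaches from about 0.425 to 0.875 m from the base axis. Payload 4.7 kg.
Tool frame: the origin (TCP) lies midway between the tips of the shut fingers; the grasp point (between the pads) lies 19 mm behind it; z points along the fingers, y is the line along which they close (so a half turn about z gives the same grasp; the last joint's range is limited). The gripper opens to 87 mm and grips with 3 to 60 N. Pads are 19 mm wide; open, the fingers measure 117 mm over their backs; the gripper's body (75 mm by 190 mm) begins 51 mm behind the grasp point.
Start: joints at [65.552, 18.392, -4.016, 83.108, 1.295, 78.541, -3.26], TCP at [0.277, -0.588, 0.223] pointing down, gripper open.
Joint ranges: [-163.93, 163.93], [-17.29, 119.83], [-79.2, 71.16], [3.27, 140.29], [-89.18, 269.18], [5.43, 117.66], [-154.24, 154.24]. Speed limits (degrees/s): [147.25, 147.25, 180, 180, 180, 180, 180].

### API

Orientations are given as [roll, pitch, yaw] about the fixed x, y, z axes, in that order (R = Rz(yaw) Ry(pitch) Rx(roll)).
In Python, from cell import env, viewer, boxes_of, masks_of gives the robot as it stands. The module is installed in compiled form; this text tells all that it offers.
- The arm moves only by the tool apply_moves, never from a script. Its argument "moves" is a list of rows, each a list of 7 numbers: the shift along the tool's x, y, z scaled (see below), then the turn, a rotation vector about the tool's x, y, z scaled (see below), then the opening, from 0 (shut) to 1 (fully open). A call has 1 to 20 rows; each row is the pose to reach, as a shift and turn from the pose commanded when the call began, along the tool's axes at that moment; what a row does not reach only later rows make up. The controller multiplies each number of a shift by 0.2 m and each number of a turn by 1.5 rad. A row lasts 1/10 s, in which the tool goes at most 50 mm and 8.59 degrees, less where a joint would pass 70% of its speed; a pose out of reach is approached as far as the arm can. A call with a number of a shift or a turn outside -1 to 1 is refused whole. A call with a gripper value outside its range is refused whole. The fingers move at their own pace and stop on an object; "grip_force" is the grip in N (left out, the last holds). Time passes only in rows, so rows that repeat a pose let the fingers close. It gives the time, the measured TCP pose, the force, the opening and the grip force at its end, in the units of the state.
- env.get_obs(): the state, without advancing time (a new reading comes with each control period).
- viewer.read_camera(name): name is "scene" or "top" or "wrist"; returns the picture (384x512x3 uint8, red, green, blue); there is no depth.
- viewer.get_calibration(name): a dict with "fov_y" (degrees; the focal length in pixels is half the picture's height over the tangent of half this angle, whatever the lens; pixels are square), "cx", "cy" (the principal point, pixels), "k1" (the pictures are not rectified: a ray, as slopes to the right and down, at radius r is drawn at 1 + k1 r^2 times it, then the intrinsics apply), "position" and "orientation" of the camera in the world. Camera axes: x right, y up, looking along -z (the intrinsics and any distortion apply to the point x, -y, -z); pixel columns grow to the right and rows downward; lengths in m; the calibration is good to about 2 mm. A picture is of the moment at which its call begins: read the wrist's pose just before it. get_calibration takes no time and is no camera call; for the wrist camera it gives the pose at the moment of the call.
- env.sign_off(): hands the job in; it is judged then, once.
Trained networks look in the newest picture that a camera, given by its name, has taken for a name from the list of things; names that differ only in an ending like _2 or _b are one class to them, and where a whole thing is asked for, a point or a joint stands for the part that bears it (a point fixed in the world has none). Each returns a list of dicts, best first, with "conf" (0 to 1); they miss things now and then, are a little off and sometimes report something else, mostly with a low value. They report only what shows in the picture. A call takes as long as a camera call. They do not tell look-alikes from the thing itself.
- boxes_of(camera, target): "location" ([column, row] in pixels, amid what is visible of it).
- masks_of(camera, target): "pixels" (384x512 bool, what is visible of it) and "location" ([column, row] in pixels, amid what is visible of it).
The state is a dict: "time_s": time; "qpos": joint angles; "joint_velocities": joint speeds; "effort": joint torques, N m; "tool_pos": TCP position; "tool_rot": TCP orientation; "force": force on the tool from outside, world axes, zero at the start; "wrist_torque": the same for the moment, N m; "grip_width": finger opening in m; "grasp_force": force on a finger pad.
Only numpy, scipy, OpenCV 4.12 (cv2) and the standard library are available. Lean on these libraries where they do the work, as an engineer would, in place of code of your own. Each camera call takes 0.05 s, during which the arm holds its last target. There are 200 camera calls.

### The job

The grey spacer alone does not pack out the transformer in the blue clamping fixture. Stand the thick orange spacer upright in the gap between the grey spacer and the sliding jaw, square to the jaw, and then slide the jaw towards the transformer until the row feels snug, with no play left. Leave the transformer and the grey spacer in the fixture and leave the thin green spacer where it stands.

Things in the scene. Friction and masses are not known exactly. Their poses are not given: they have to be found in the camera images.
- fixture: Fixed grey base plate 90 (x) x 230 (y) x 8 mm high, origin at centre of underside, z up. In a row along y at x = 0 stand: blue stop (face y = +97 mm, top 53 mm over bench), loose transformer (46 mm in y, 56 mm over bench), loose grey spacer (44 x 12 x 56 mm, free face y = +38 mm), then the gap, open at sides and top, and the jaw.
- jaw (a joint): Position of the blue sliding jaw (m): 0 fully open, 0.045 end of travel, growing towards the transformer (fixture +y). Its front face is at fixture y = -25 mm plus this. About 2 N of friction; stays where left. With the orange spacer in the row it is snug at about 0.040; with the green one or none it meets its end stop and the row stays loose.
- jaw_back (a point): Middle of the jaw's rear face (away from the transformer), where it is pushed; 30 mm above the bench. The jaw is a blue block 60 mm wide (fixture x), 20 mm thick (fixture y), its top 52 mm above the bench. Axes as the fixture's: +y is the closing direction.
- thick_spacer_center (a point): Centre of the loose orange spacer, an upright block 44 mm wide (its x) x 24 mm thick (its y) x 56 mm high (z), standing on the bench; 28 mm above its underside. 70 g. Its y axis is to lie along the fixture's y axis, either way round.
- thin_spacer_center (a point): Centre of the loose green spacer, same shape but only 10 mm thick (44 x 10 x 56 mm), too thin for the gap; standing upright on the bench. It is not to be used.
Things that resemble listed ones, but are neither listed nor needed, are in the scene too. What is meant by the part that bears thick_spacer_center is not turquoise, and is the larger of those in its own colour.

How it is judged:
By the outcome, as a careful person would: the job done as asked, in the order asked, and still so for the second after the job is handed in, with the robot touching nothing.
It also fails if it takes over 45 s, if anything falls off the work surface, if the arm or the gripper's body presses on something with over 40 N, if the wrist force passes 120 N, or if a joint passes its speed limit or range.

## Working session

There is one attempt and no reset: what is moved stays moved. The work goes in short steps, Python scripts to look and compute and a tool call to move; the robot and the scene stay as the last step left them, time stands still between calls to the robot, and variables do not carry over. Pictures are saved under pics/ and viewed, at most 10 in all, crops included, and the job is handed in when it is done.

Besides the shell and the picture viewer there is one more tool, called after "Request:" in YAML: its name, and indented under it one key for each argument. apply_moves: Moves the arm, as the interface text tells. Shifts and turns lie within -1 to 1; 1 stands for 0.2 m of shift or 1.5 rad of turn. Its arguments: {"type":"object","properties":{"moves":{"type":"array","items":{"type":"array","items":{"type":"number","minimum":-1,"maximum":1}}},"grip_force":{"type":"number"}},"required":["moves"]}

```bash
mkdir -p pics; cat > h.py <<'E'
import numpy as np, cv2
from scipy.spatial.transform import Rotation as R
from cell import env, viewer, boxes_of, masks_of
def cam(c):
    k=viewer.get_calibration(c); f=192/np.tan(np.radians(k["fov_y"])/2)
    o=np.array(k["orientation"],float)
    if o.shape==(3,3): M=o
    elif o.size==4: M=None
    else: M=R.from_euler('xyz',o,degrees=True).as_matrix()
    return k,f,M,np.array(k["position"])
def ray(c,px,C=None):
    k,f,M,p=C or cam(c)
    d=(np.array(px,float)-[k["cx"],k["cy"]])/f; u=d.copy()
    for _ in range(20): u=d/(1+k["k1"]*(u@u))
    return p, M@np.array([u[0],-u[1],-1])
def at_z(c,px,z,C=None):
    p,d=ray(c,px,C); return p+d*(z-p[2])/d[2]
def proj(c,X,C=None):
    k,f,M,p=C or cam(c); q=M.T@(np.array(X)-p); u=np.array([q[0],-q[1]])/-q[2]
    return u*(1+k["k1"]*(u@u))*f+[k["cx"],k["cy"]]
E
python3 - <<'E'
from h import *
o=env.get_obs(); print(o)
ims=[]
for c in ("scene","top"):
    im=viewer.read_camera(c); ims.append(im); cv2.imwrite(f"pics/{c}0.png",im[:,:,::-1]); print(c,viewer.get_calibration(c))
    for t in ("fixture","jaw","jaw_back","thick_spacer_center","thin_spacer_center"):
        print(c,t,[(np.round(b["location"]).tolist(),round(b["conf"],2)) for b in boxes_of(c,t)])
E
```

```text
{'time_s': 0.0, 'qpos': array([65.55025318, 18.43995247, -4.01537153, 83.17360134,  1.29635404,
       78.5424386 , -3.25931471]), 'joint_velocities': array([-0.058701  ,  0.0697201 , -0.05839439, -0.02234317,  0.05153075,
        0.0128461 , -0.0507364 ]), 'effort': array([-1.58591829e-04, -4.91292894e+01, -4.04268745e-01, -3.12525451e+01,
       -6.39376324e-02,  4.37380420e-02,  1.98703301e-04]), 'tool_pos': array([ 0.27705546, -0.5873839 ,  0.2214628 ]), 'tool_rot': array([-1.79889326e+02,  7.15018037e-03,  2.52602784e+01]), 'force': array([-0.32372465,  0.42210232, -0.44297781]), 'wrist_torque': array([-0.03222795,  0.02370982, -0.01445854]), 'grasp_force': 0.0, 'grip_width': 0.08698267392407982}
scene {'fov_y': 48.451156528639466, 'cx': 256.5254884084742, 'cy': 186.1756580038418, 'k1': 0.00798310092041068, 'position': array([-0.27712542,  0.58511432,  0.70113197]), 'orientation': array([  55.25427815,   -0.51615964, -123.41551342])}
scene fixture [([174.0, 239.0], 0.88)]
scene jaw [([179.0, 224.0], 0.61)]
scene jaw_back [([179.0, 225.0], 0.76)]
scene thick_spacer_center [([252.0, 205.0], 0.86), ([298.0, 193.0], 0.72), ([325.0, 196.0], 0.59)]
scene thin_spacer_center [([326.0, 172.0], 0.67)]
top {'fov_y': 56.608050231209816, 'cx': 251.0996919817681, 'cy': 198.5926481409927, 'k1': 0.030671387507823746, 'position': array([0.38088691, 0.06103484, 0.89397038]), 'orientation': array([  4.44061865,   0.62722233, -91.32397404])}
top fixture [([151.0, 185.0], 0.57), ([157.0, 180.0], 0.54)]
top jaw [([154.0, 182.0], 0.67), ([290.0, 200.0], 0.55)]
top jaw_back [([158.0, 181.0], 0.55)]
top thick_spacer_center [([233.0, 190.0], 0.79), ([291.0, 199.0], 0.69), ([151.0, 187.0], 0.27)]
top thin_spacer_center [([292.0, 201.0], 0.47), ([344.0, 186.0], 0.46)]
```

View pics/scene0.png

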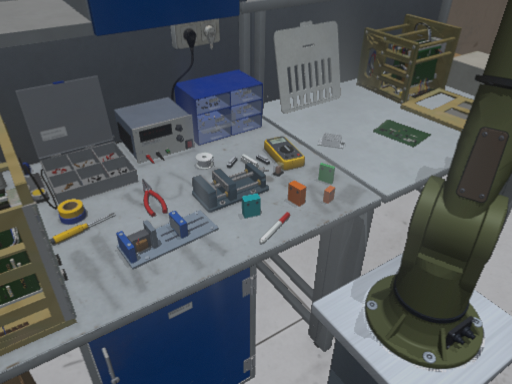

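View pics/top0.png

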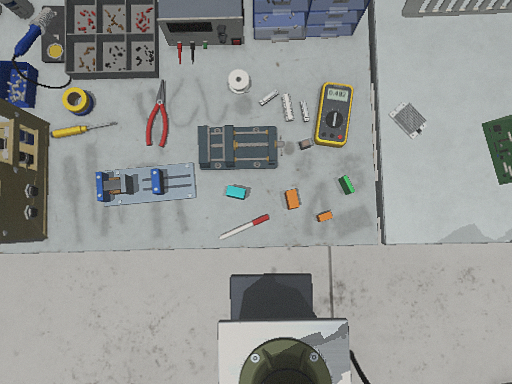

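```bash
python3 - <<'E'
from h import *
for c,px in (("top",(237,191)),("top",(291,199)),("top",(325,216)),("top",(347,185)),("top",(101,186)),("top",(157,181)),("top",(195,182)),("top",(375,200))): print(px,at_z(c,px,0.05).round(3))
im=cv2.imread("pics/top0.png"); s=cv2.imread("pics/scene0.png")
a=cv2.resize(im[155:210,88:204],None,fx=6.8,fy=5.4*6.8/5.4,interpolation=cv2.INTER_CUBIC)[:370]
b=cv2.resize(im[175:230,275:365],(390,225),interpolation=cv2.INTER_CUBIC)
d=cv2.resize(s[150:215,235:347],(390,225),interpolation=cv2.INTER_CUBIC)
w=a.shape[1]; out=np.zeros((a.shape[0]+225,max(w,780),3),np.uint8); out[:a.shape[0],:w]=a; out[a.shape[0]:,:390]=b; out[a.shape[0]:,390:780]=d
print(out.shape); cv2.imwrite("pics/c1.png",out)
E
```

```text
(237, 191) [0.466 0.102 0.05 ]
(291, 199) [ 0.443 -0.026  0.05 ]
(325, 216) [ 0.401 -0.104  0.05 ]
(347, 185) [ 0.473 -0.159  0.05 ]
(101, 186) [0.485 0.425 0.05 ]
(157, 181) [0.494 0.292 0.05 ]
(195, 182) [0.49  0.202 0.05 ]
(375, 200) [ 0.436 -0.223  0.05 ]
(595, 789, 3)
```

View pics/c1.png

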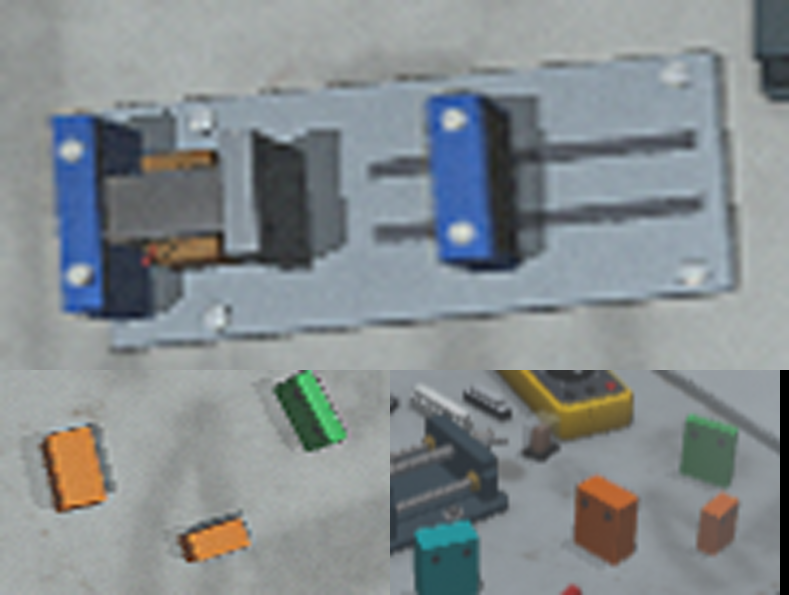

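```bash
cat > fit.py <<'E'
from h import *
from scipy.optimize import minimize, least_squares
def box(x,y,yaw,w,t,h,z0=0):
    c,s=np.cos(yaw),np.sin(yaw)
    return [(x+c*a-s*b,y+s*a+c*b,z) for a in(-w/2,w/2) for b in(-t/2,t/2) for z in(z0,z0+h)]
def fitbox(masks,w,t,h,p0):
    S=4; cs={c:cam(c) for c in masks}
    def cost(p):
        J=0
        for c,m in masks.items():
            P=np.array([proj(c,X,cs[c]) for X in box(*p,w,t,h)])
            hull=cv2.convexHull(((P+.5)*S*16).astype(np.int32)-8)
            M=np.zeros((384*S,512*S),np.uint8); cv2.fillConvexPoly(M,hull,255,shift=4)
            M=cv2.resize(M,(512,384),interpolation=cv2.INTER_AREA)/255.
            J+=np.abs(M-m).sum()/m.sum()
        return J
    best=None
    for yw in (-.3,0,.3,.6):
        s=np.array([p0[0],p0[1],p0[2]+yw]); sim=np.array([s,s+[.008,0,0],s+[0,.008,0],s+[0,0,.2]])
        r=minimize(cost,s,method="Nelder-Mead",options=dict(initial_simplex=sim,xatol=1e-4,fatol=1e-4))
        if best is None or r.fun<best.fun: best=r
    return best
E
python3 - <<'E'
from fit import *
ms={}
for c,(x0,y0,x1,y1) in dict(top=(278,182,306,213),scene=(283,174,310,209)).items():
    im=cv2.imread(f"pics/{c}0.png"); hsv=cv2.cvtColor(im,cv2.COLOR_BGR2HSV)
    m=((hsv[...,0]<18)&(hsv[...,1]>130)).astype(float); k=np.zeros_like(m); k[y0:y1,x0:x1]=m[y0:y1,x0:x1]; ms[c]=k; print(c,k.sum())
for sub in (["top","scene"],["top"]):
    r=fitbox({c:ms[c] for c in sub},.044,.024,.056,(.44,-.026,0)); print(sub,r.x,np.degrees(r.x[2]),r.fun)
C=cam("top")
pts=[((715,50),(45,-115,8),0),((737,290),(-45,-115,8),0),((113,350),(-45,115,8),0),
((430,97),(30,-25,52),1),((443,260),(-30,-25,52),1),((482,92),(30,-45,52),1),((495,262),(-30,-45,52),1),
((95,117),(30,97,53),2),((105,310),(-30,97,53),2)]
def res(p):
    c,s=np.cos(p[2]),np.sin(p[2]);o=[]
    for cr,X,t in pts:
        x,y,z=np.array(X)/1000.
        if t==1:y+=p[3]
        if t==2:x*=p[4]
        q=proj("top",(p[0]+c*x-s*y,p[1]+s*x+c*y,z),C); o.append(q-((np.array(cr)+.5)/6.8-.5+[88,155]))
    return np.concatenate(o)
r=least_squares(res,[.49,.31,0,0,1.]);print(r.x,np.degrees(r.x[2]));print(res(r.x).reshape(-1,2).round(2))
E
```

```text
top 202.0
scene 220.0
['top', 'scene'] [ 0.44551227 -0.02927817 -0.03635911] -2.083223333012129 0.9958892359824216
['top'] [ 0.4447655  -0.0287865   0.18385334] 10.534020576406569 0.21877305377596581
[0.49256341 0.32425478 0.07445303 0.00566022 1.13225628] 4.265844370502028
[[ 0.33 -0.06]
 [ 0.18  0.15]
 [-0.3   0.38]
 [-0.39 -0.22]
 [-0.36  0.74]
 [ 0.34 -0.29]
 [ 0.4  -0.38]
 [-0.31 -0.15]
 [ 0.13 -0.18]]
```

Request:
apply_moves:
  moves:
    - [0.18,-0.18,0,0,0,0,1]
    - [0.36,-0.36,0,0,0,0,1]
    - [0.54,-0.54,0,0,0,0,1]
    - [0.71,-0.71,0,0,0,0,1]
    - [0.88,-0.88,0,0,0,0,1]
    - [1,-1,0,0,0,0,1]
    - [1,-1,0,0,0,0,1]

```text
time_s: 1.3
tool_pos: [0.3757, -0.3163, 0.2233]
tool_rot: [180.0, -0.1, 25.8]
force: [1.0, 0.6, 0.4]
grip_width: 0.0867
grasp_force: 0.0
```

Request:
apply_moves:
  moves:
    - [0.15,-0.17,0,0,0,-0.1,1]
    - [0.3,-0.34,0,0,0,-0.2,1]
    - [0.45,-0.5,0,0,0,-0.3,1]
    - [0.6,-0.67,0,0,0,-0.4,1]
    - [0.75,-0.84,0,0,0,-0.5,1]
    - [0.88,-1,0,0,0,-0.6,1]
    - [0.9,-1,0,0,0,-0.7,1]
    - [0.9,-1,0,0,0,-0.8,1]
    - [0.9,-1,0,0,0,-0.873,1]
    - [0.9,-1,0,0,0,-0.873,1]

```text
time_s: 2.3
tool_pos: [0.4505, -0.0647, 0.2227]
tool_rot: [180.0, 0.0, 100.3]
force: [0.2, -0.8, 0.4]
grip_width: 0.087
grasp_force: 0.0
```

```bash
cat >> h.py <<'E'
def go(x,y,z,yaw,tool=None):
    o=env.get_obs(); T=R.from_euler('xyz',o["tool_rot"],degrees=True); G=R.from_euler('xyz',[180,0,yaw],degrees=True)
    d=T.inv().apply(np.array([x,y,z])-o["tool_pos"])/.2; w=(T.inv()*G).as_rotvec()/1.5
    print("t",round(o["time_s"],2),"at",o["tool_pos"].round(4),o["tool_rot"].round(2),"F",o["force"].round(1),"w",round(o["grip_width"],4),"\n -> row",d.round(3),w.round(3))
E
python3 - <<'E'
from h import *
go(.4445,-.029,.2,100.5)
C=cam("wrist");print(C[3],viewer.get_calibration("wrist")["orientation"])
im=viewer.read_camera("wrist");cv2.imwrite("pics/w1.png",im[:,:,::-1])
print([(b["location"],b["conf"]) for b in boxes_of("wrist","thick_spacer_center")], proj("wrist",(.4445,-.029,.028),C))
E
```

```text
t 2.3 at [ 0.4505 -0.0647  0.2227] [1.7999e+02 2.0000e-02 1.0026e+02] F [ 0.2 -0.8  0.4] w 0.087 
 -> row [0.181 0.002 0.113] [ 0.     0.    -0.003]
[4.39364883e-01 2.20479330e-04 3.84518849e-01] [-14.23107721   0.05914943  10.18710924]
[([214.7, 199.8], 0.81), ([256.4, 145.2], 0.71), ([291.7, 39.2], 0.7)] [256.13233125 146.1227627 ]
```

View pics/w1.png

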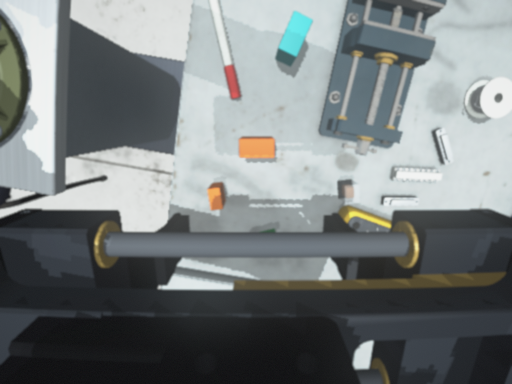

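The wrist view shows turquoise (294,38), large orange (256,147) and small orange (216,196). The large one lies where it was predicted, so I'll refine its pose from this view.

```bash
python3 - <<'E'
from fit import *
im=cv2.imread("pics/w1.png"); hsv=cv2.cvtColor(im,cv2.COLOR_BGR2HSV)
m=((hsv[...,0]<20)&(hsv[...,1]>130)).astype(float); k=np.zeros_like(m); k[128:168,228:285]=m[128:168,228:285]
ms={"wrist":k}
t=cv2.cvtColor(cv2.imread("pics/top0.png"),cv2.COLOR_BGR2HSV); m=((t[...,0]<20)&(t[...,1]>110)).astype(float); q=np.zeros_like(m); q[182:213,278:306]=m[182:213,278:306]
for M in (ms,dict(wrist=k,top=q)):
    r=fitbox(M,.044,.024,.056,(.444,-.029,.1)); print(k.sum(),r.x,np.degrees(r.x[2]),r.fun)
go(r.x[0],r.x[1],.12,90+np.degrees(r.x[2])); go(r.x[0],r.x[1],.017,90+np.degrees(r.x[2]))
E
```

```text
640.0 [ 0.44505144 -0.02704608  0.17514823] 10.035254379104789 0.2240012254901961
640.0 [ 0.44547261 -0.02883305  0.17604971] 10.086905196372783 0.40245826396596374
t 2.4 at [ 0.4504 -0.0646  0.2226] [1.7999e+02 1.0000e-02 1.0008e+02] F [ 0.5 -0.1  0.1] w 0.0868 
 -> row [0.18  0.007 0.513] [ 0.  0. -0.]
t 2.4 at [ 0.4504 -0.0646  0.2226] [1.7999e+02 1.0000e-02 1.0008e+02] F [ 0.5 -0.1  0.1] w 0.0868 
 -> row [0.181 0.007 1.028] [ 0.  0. -0.]
```

Request:
apply_moves:
  moves:
    - [0.1,0,0.2,0,0,0,1]
    - [0.184,0.007,0.42,0,0,0,1]
    - [0.184,0.007,0.62,0,0,0,1]
    - [0.184,0.007,0.8,0,0,0,1]
    - [0.184,0.007,0.92,0,0,0,1]
    - [0.184,0.007,1,0,0,0,1]
    - [0.184,0.007,1,0,0,0,1]
    - [0.184,0.007,1,0,0,0,0.3]
    - [0.184,0.007,1,0,0,0,0.3]
    - [0.184,0.007,1,0,0,0,0.3]
    - [0.184,0.007,1,0,0,0,0.3]
    - [0.184,0.007,1,0,0,0,0.3]
    - [0.184,0.007,1,0,0,0,0.3]
    - [0.184,0.007,1,0,0,0,0.3]
  grip_force: 20

```text
time_s: 3.8
tool_pos: [0.4452, -0.0276, 0.0227]
tool_rot: [180.0, 0.0, 100.3]
force: [-1.2, -0.5, 1.1]
grip_width: 0.0438
grasp_force: 20.0
```

Request:
apply_moves:
  moves:
    - [0,0,-0.15,0,0,0,0.3]
    - [0,0,-0.4,0,0,0,0.3]
    - [0,0,-0.65,0,0,0,0.3]
    - [0.15,0.07,-0.85,0,0,0.01,0.3]
    - [0.38,0.17,-0.9,0,0,0.03,0.3]
    - [0.62,0.28,-0.9,0,0,0.05,0.3]
    - [0.84,0.38,-0.9,0,0,0.07,0.3]
    - [1,0.48,-0.9,0,0,0.07,0.3]
    - [1,0.48,-0.9,0,0,0.07,0.3]
    - [1,0.48,-0.9,0,0,0.07,0.3]

```text
time_s: 4.8
tool_pos: [0.5034, 0.1872, 0.2018]
tool_rot: [-179.9, -0.0, 94.4]
force: [0.1, -0.9, 0.2]
grip_width: 0.044
grasp_force: 20.0
```

```bash
python3 - <<'E'
from h import *
go(.4913,.24,.2,94.27); go(.4913,.342,.2,94.27)
im=viewer.read_camera("wrist");cv2.imwrite("pics/w2.png",im[:,:,::-1]);o=viewer.get_calibration("wrist");np.save("w2.npy",np.r_[o["position"],o["orientation"]])
E
```

```text
t 4.8 at [0.5034 0.1872 0.2018] [-1.799e+02 -2.000e-02  9.441e+01] F [ 0.1 -0.9  0.2] w 0.044 
 -> row [ 0.268 -0.04   0.009] [-0.001 -0.     0.002]
t 4.8 at [0.5034 0.1872 0.2018] [-1.799e+02 -2.000e-02  9.441e+01] F [ 0.1 -0.9  0.2] w 0.044 
 -> row [ 0.776 -0.001  0.01 ] [-0.001 -0.     0.002]
```

View pics/w2.png

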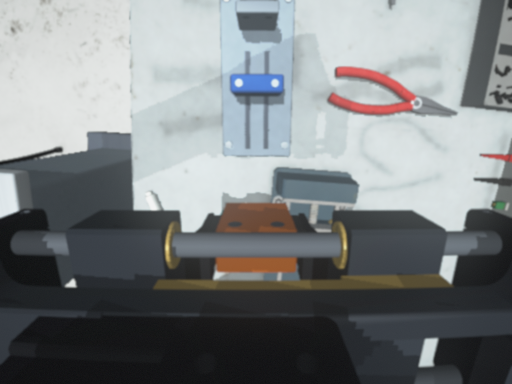

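Request:
apply_moves:
  moves:
    - [0.15,0,0,0,0,0,0.3]
    - [0.35,0,0,0,0,0,0.3]
    - [0.38,0,0,0,0,0,0.3]
    - [0.38,0,0,0,0,0,0.3]
    - [0.38,0,0,0,0,0,0.3]

```text
time_s: 5.35
tool_pos: [0.4987, 0.2598, 0.2023]
tool_rot: [-180.0, 0.1, 94.1]
force: [0.5, -0.6, -0.7]
grip_width: 0.044
grasp_force: 20.0
```

```bash
python3 - <<'E'
from h import *
go(.4913,.342,.2,94.27)
C=cam("wrist"); im=viewer.read_camera("wrist")[:,:,::-1].copy()
np.savez("w3.npz",o=C[0]["orientation"],p=C[3])
big=cv2.resize(im[:220,150:370],(800,800),interpolation=cv2.INTER_CUBIC)[:600]
cv2.imwrite("pics/w3raw.png",im)
a=np.radians(4.266);c,s=np.cos(a),np.sin(a)
P=dict(pl=[(45,-115,8),(-45,-115,8)],jaw=[(30,-19.3,52),(-30,-19.3,52),(30,-39.3,52),(-30,-39.3,52)],sp=[(22,38,56),(-22,38,56),(22,50,56),(-22,50,56)],st=[(34,97,53),(-34,97,53)])
for n,L in P.items():
    for X in L:
        x,y,z=np.array(X)/1000; q=proj("wrist",(.4926+c*x-s*y,.3243+s*x+c*y,z),C); print(n,X,q.round(1))
        b=((q-[150,0]+.5)*800/220-.5).astype(int); cv2.circle(big,tuple(int(v) for v in b),4,(0,0,255),1)
cv2.imwrite("pics/w3.png",big)
E
```

```text
t 5.35 at [0.4987 0.2598 0.2023] [-1.800e+02  1.200e-01  9.412e+01] F [ 0.5 -0.6 -0.7] w 0.044 
 -> row [ 0.413 -0.008  0.011] [-0.     0.001 -0.002]
pl (45, -115, 8) [287.  207.9]
pl (-45, -115, 8) [222.9 208.1]
jaw (30, -19.3, 52) [280.3 140.9]
jaw (-30, -19.3, 52) [228.5 141.1]
jaw (30, -39.3, 52) [280.  158.2]
jaw (-30, -39.3, 52) [228.9 158.4]
sp (22, 38, 56) [274.2  88.3]
sp (-22, 38, 56) [234.   88.5]
sp (22, 50, 56) [274.3  76.8]
sp (-22, 50, 56) [233.8  76.9]
st (34, 97, 53) [285.8  30.7]
st (-34, 97, 53) [221.9  31.1]
```

View pics/w3.png

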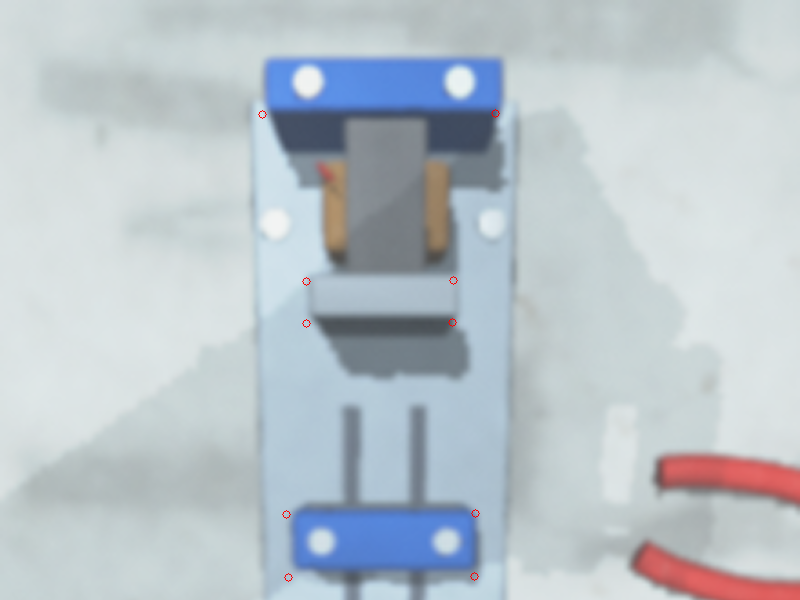

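Request:
apply_moves:
  moves:
    - [0.2,0,0,0,0,0,0.3]
    - [0.38,0,0,0,0,0,0.3]
    - [0.428,-0.002,0,0,0,-0.002,0.3]
    - [0.428,-0.002,0.2,0,0,-0.002,0.3]
    - [0.428,-0.002,0.4,0,0,-0.002,0.3]
    - [0.428,-0.002,0.5,0,0,-0.002,0.3]
    - [0.428,-0.002,0.5,0,0,-0.002,0.3]
    - [0.428,-0.002,0.5,0,0,-0.002,0.3]

```text
time_s: 6.2
tool_pos: [0.4924, 0.3462, 0.103]
tool_rot: [180.0, 0.0, 94.3]
force: [0.2, -0.8, -0.5]
grip_width: 0.0438
grasp_force: 20.0
```

```bash
python3 - <<'E'
from h import *
go(.4926,.3451,.033,94.27);go(.4926,.3451,.031,94.27)
E
```

```text
t 6.2 at [0.4924 0.3462 0.103 ] [1.7998e+02 4.0000e-02 9.4330e+01] F [ 0.2 -0.8 -0.5] w 0.0438 
 -> row [-0.006  0.001  0.35 ] [0.    0.    0.001]
t 6.2 at [0.4924 0.3462 0.103 ] [1.7998e+02 4.0000e-02 9.4330e+01] F [ 0.2 -0.8 -0.5] w 0.0438 
 -> row [-0.006  0.001  0.36 ] [0.    0.    0.001]
```

Request:
apply_moves:
  moves:
    - [-0.006,0,0.08,0,0,0,0.3]
    - [-0.006,0,0.16,0,0,0,0.3]
    - [-0.006,0,0.22,0,0,0,0.3]
    - [-0.006,0,0.27,0,0,0,0.3]
    - [-0.006,0,0.31,0,0,0,0.3]
    - [-0.006,0,0.34,0,0,0,0.3]
    - [-0.006,0,0.35,0,0,0,0.3]

```text
time_s: 6.9
tool_pos: [0.4912, 0.3462, 0.0317]
tool_rot: [-179.9, 0.0, 94.5]
force: [0.0, -0.7, -0.8]
grip_width: 0.044
grasp_force: 20.0
```

```bash
python3 - <<'E'
from h import *
go(.4926,.3451,.0305,94.27)
a=viewer.read_camera("top")[:,:,::-1];b=viewer.read_camera("scene")[:,:,::-1]
cv2.imwrite("pics/p1.png",np.vstack([cv2.resize(a[150:215,88:204],(534,300),interpolation=cv2.INTER_CUBIC),cv2.resize(b[195:265,105:230],(534,300),interpolation=cv2.INTER_CUBIC)]))
E
```

```text
t 6.9 at [0.4912 0.3462 0.0317] [-1.7995e+02  2.0000e-02  9.4460e+01] F [ 0.  -0.7 -0.8] w 0.044 
 -> row [-0.006  0.007  0.006] [-0.001  0.     0.002]
```

View pics/p1.png

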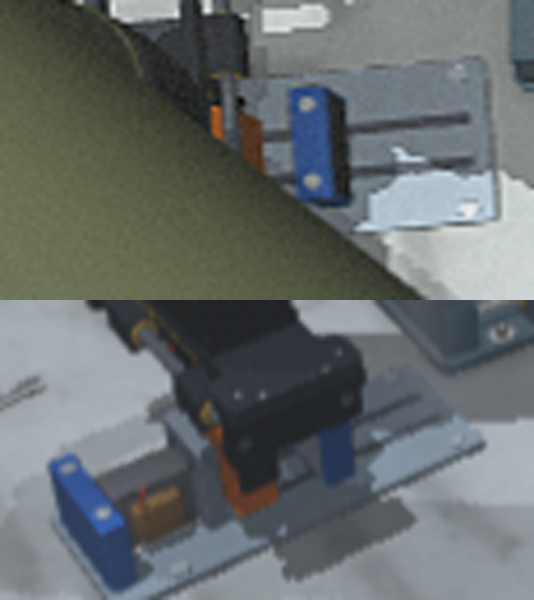

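The spacer stands in the gap beside the grey one (scene crop 245,490), clear of the jaw (340,460). I'll lower it to contact.

Request:
apply_moves:
  moves:
    - [0,0.005,0.005,0,0,0,0.3]
    - [0,0.005,0.01,0,0,0,0.3]
    - [0,0.005,0.01,0,0,0,0.3]

```text
time_s: 7.3
tool_pos: [0.4929, 0.3465, 0.0308]
tool_rot: [180.0, -0.0, 94.4]
force: [-0.1, 0.3, -0.7]
grip_width: 0.0436
grasp_force: 20.0
```

Request:
apply_moves:
  moves:
    - [0,0,0.004,0,0,0,0.3]
    - [0,0,0.008,0,0,0,0.3]
    - [0,0,0.008,0,0,0,0.3]

```text
time_s: 7.6
tool_pos: [0.4928, 0.3465, 0.0307]
tool_rot: [179.9, 0.0, 94.4]
force: [-3.0, -2.4, 9.3]
grip_width: 0.0437
grasp_force: 20.0
```

Request:
apply_moves:
  moves:
    - [0,0,-0.005,0,0,0,0.6]
    - [0,0,-0.005,0,0,0,0.9]
    - [0,0,-0.005,0,0,0,1]
    - [0,0,-0.02,0,0,0,1]
    - [0,0,-0.1,0,0,0,1]
    - [0,0,-0.25,0,0,0,1]
    - [0,0,-0.42,0,0,0,1]
    - [-0.2,0,-0.45,0,0,0,1]
    - [-0.4,0,-0.45,0,0,0,0]
    - [-0.45,0,-0.45,0,0,0,0]
    - [-0.45,0,-0.45,0,0,0,0]
    - [-0.45,0,-0.45,0,0,0,0]
    - [-0.45,0,-0.45,0,0,0,0]

```text
time_s: 8.9
tool_pos: [0.4989, 0.2588, 0.1193]
tool_rot: [180.0, -0.1, 94.6]
force: [-0.7, 1.4, -0.4]
grip_width: 0.0551
grasp_force: 0.0
```

```bash
python3 - <<'E'
from h import *
go(.4993,.256,.022,94.27)
im=viewer.read_camera("wrist")[:,:,::-1].copy(); cv2.imwrite("pics/w4.png",cv2.resize(im[:230,150:380],(600,600),interpolation=cv2.INTER_CUBIC))
E
```

```text
t 8.9 at [0.4989 0.2588 0.1193] [ 1.7999e+02 -8.0000e-02  9.4590e+01] F [-0.7  1.4 -0.4] w 0.0551 
 -> row [-0.015  0.001  0.486] [ 0.    -0.001  0.004]
```

View pics/w4.png

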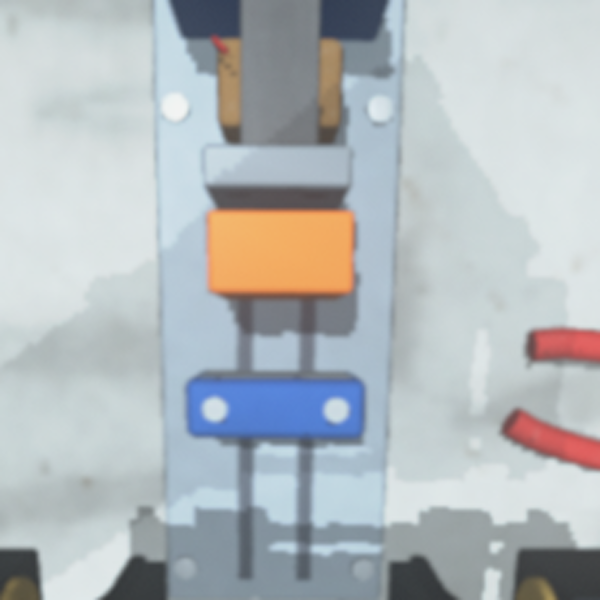

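The orange spacer (crop 281,252) stands square, parallel to the jaw (275,408) and the grey spacer (278,168). Next I'll go down behind the jaw.

Request:
apply_moves:
  moves:
    - [-0.02,0,0,0,0,0.003,0]
    - [-0.03,0,0,0,0,0.003,0]
    - [-0.03,0,0.1,0,0,0.003,0]
    - [-0.03,0,0.25,0,0,0.003,0]
    - [-0.03,0,0.4,0,0,0.003,0]
    - [-0.03,0,0.47,0,0,0.003,0]
    - [-0.03,0,0.48,0,0,0.003,0]
    - [-0.03,0,0.48,0,0,0.003,0]

```text
time_s: 9.75
tool_pos: [0.5002, 0.2511, 0.0234]
tool_rot: [180.0, -0.0, 94.2]
force: [-0.5, -0.8, 1.3]
grip_width: 0.0006
grasp_force: 0.0
```

```bash
python3 - <<'E'
from h import *
# fixture-frame tool position and where snug (jaw rear at -45+40=-5 mm; pad half width 9.5)
a=np.radians(4.27); 
for fy in (-.0490,-.0145): go(.4941-np.sin(a)*fy,.3258+np.cos(a)*fy,.022,94.27)
E
```

```text
t 9.75 at [0.5002 0.2511 0.0234] [ 1.7999e+02 -2.0000e-02  9.4200e+01] F [-0.5 -0.8  1.3] w 0.0006 
 -> row [ 0.13  -0.003  0.007] [ 0.    -0.    -0.001]
t 9.75 at [0.5002 0.2511 0.0234] [ 1.7999e+02 -2.0000e-02  9.4200e+01] F [-0.5 -0.8  1.3] w 0.0006 
 -> row [ 0.302 -0.003  0.007] [ 0.    -0.    -0.001]
```

Request:
apply_moves:
  moves:
    - [0.04,0,0,0,0,0,0]
    - [0.08,0,0,0,0,0,0]
    - [0.1,0,0,0,0,0,0]
    - [0.115,0,0,0,0,0,0]
    - [0.13,0,0,0,0,0,0]
    - [0.145,0,0,0,0,0,0]
    - [0.16,0,0,0,0,0,0]
    - [0.175,0,0,0,0,0,0]
    - [0.19,0,0,0,0,0,0]
    - [0.205,0,0,0,0,0,0]
    - [0.22,0,0,0,0,0,0]
    - [0.235,0,0,0,0,0,0]
    - [0.25,0,0,0,0,0,0]

```text
time_s: 11.05
tool_pos: [0.4965, 0.3007, 0.0228]
tool_rot: [180.0, 0.0, 94.2]
force: [0.5, -1.9, 0.2]
grip_width: 0.0002
grasp_force: 1.1
```

Request:
apply_moves:
  moves:
    - [0.01,0,0,0,0,0,0]
    - [0.02,0,0,0,0,0,0]
    - [0.028,0,0,0,0,0,0]
    - [0.036,0,0,0,0,0,0]
    - [0.042,0,0,0,0,0,0]

```text
time_s: 11.55
tool_pos: [0.4958, 0.3089, 0.0229]
tool_rot: [180.0, 0.0, 94.2]
force: [2.2, -1.5, -0.5]
grip_width: 0.0007
grasp_force: 1.2
```

Request:
apply_moves:
  moves:
    - [0.005,0,0,0,0,0,0]
    - [0.01,0,0,0,0,0,0]
    - [0.015,0,0,0,0,0,0]

```text
time_s: 11.85
tool_pos: [0.4958, 0.3097, 0.0229]
tool_rot: [-180.0, 0.2, 94.1]
force: [0.2, -9.0, 4.5]
grip_width: 0.0003
grasp_force: 4.3
```

Request:
apply_moves:
  moves:
    - [0.003,0,0,0,0,0,0]
    - [0.006,0,0,0,0,0,0]
    - [0.006,0,0,0,0,0,0]

```text
time_s: 12.15
tool_pos: [0.4957, 0.3097, 0.0229]
tool_rot: [-179.9, 0.3, 94.1]
force: [-0.1, -9.9, 4.3]
grip_width: 0.0004
grasp_force: 4.7
```

Request:
apply_moves:
  moves:
    - [0.004,0,0,0,0,0,0]
    - [0.008,0,0,0,0,0,0]
    - [0.008,0,0,0,0,0,0]

```text
time_s: 12.45
tool_pos: [0.4957, 0.3096, 0.0229]
tool_rot: [-179.9, 0.5, 94.0]
force: [-0.3, -12.7, 7.7]
grip_width: 0.0003
grasp_force: 6.3
```

Request:
apply_moves:
  moves:
    - [0.008,0,0,0,0,0,0]
    - [0.016,0,0,0,0,0,0]
    - [0.016,0,0,0,0,0,0]

```text
time_s: 12.75
tool_pos: [0.4957, 0.3096, 0.0229]
tool_rot: [-179.8, 0.8, 94.0]
force: [-2.9, -19.5, 13.4]
grip_width: 0.0002
grasp_force: 9.5
```

Firm stall: the force climbs to about 20 N with no motion. Back off, lift and look.

Request:
apply_moves:
  moves:
    - [-0.03,0,0,0,0,0,0]
    - [-0.08,0,0,0,0,0,0]
    - [-0.15,0,0,0,0,0,0]
    - [-0.2,0,-0.05,0,0,0,0]
    - [-0.25,0,-0.25,0,0,0,0]
    - [-0.3,0,-0.45,0,0,0,0]
    - [-0.3,0,-0.5,0,0,0,0]
    - [-0.3,0,-0.5,0,0,0,0]

```text
time_s: 13.55
tool_pos: [0.5009, 0.2585, 0.1254]
tool_rot: [179.7, -0.1, 94.1]
force: [-0.5, -0.6, 0.4]
grip_width: 0.0003
grasp_force: 0.0
```

```bash
python3 - <<'E'
from h import *
go(.5,.25,.12,94.27)
im=viewer.read_camera("wrist")[:,:,::-1].copy(); cv2.imwrite("pics/w5.png",cv2.resize(im[:230,150:380],(600,600),interpolation=cv2.INTER_CUBIC))
C=cam("wrist");fx,fy=.4941,.3258;a=np.radians(4.27);c,s=np.cos(a),np.sin(a)
for q in (.036,.038,.04):
  for z,y in ((.052,-.045+q),):
    P=proj("wrist",(fx-s*y,fy+c*y,z),C); print(q,((P-[150,0]+.5)*600/230-.5).round(1))
E
```

```text
t 13.55 at [0.5009 0.2585 0.1254] [ 1.7973e+02 -6.0000e-02  9.4130e+01] F [-0.5 -0.6  0.4] w 0.0003 
 -> row [-0.042 -0.008  0.027] [ 0.003 -0.001 -0.002]
0.036 [273.6 344. ]
0.038 [273.5 337.8]
0.04 [273.5 331.6]
```

View pics/w5.png

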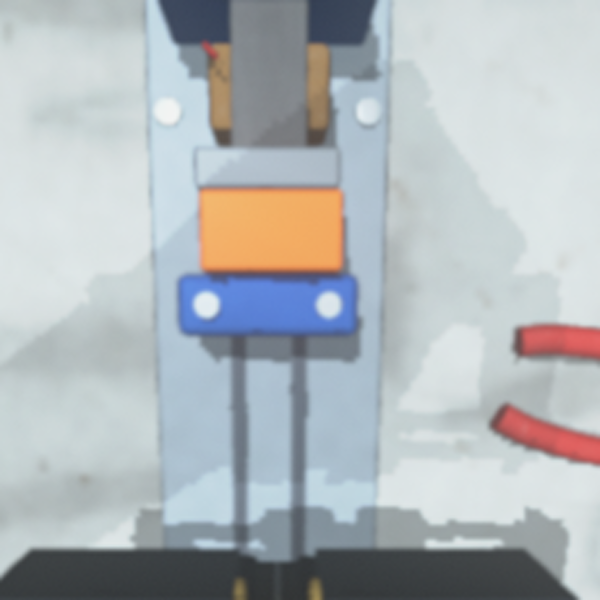

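The row is closed: grey (267,167), orange (271,230), jaw (268,305). The jaw's rear edge is at row 333, which puts it at about 0.0395, so it is snug and square, and the robot is clear.

```bash
python3 -c "
from cell import env
print(env.sign_off())"
```

```text
the job is handed in; nothing more can be done
None
```

The job is handed in: the thick orange spacer stands square in the gap and the jaw is closed snug at about 0.040 m. The transformer and grey spacer are still in the fixture, and the green spacer was not touched.

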